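Hold the canteen token box unlocked

ROBOT

A 6-joint arm with a two-finger parallel gripper is mounted at the origin on the work surface. World frame = base frame: x ahead of the robot, y to its left, z up, the work surface at z = 0. Lengths are in mm, angles in rad, forces in N, time in s.
With the tool pointing down it reaches from about 275 to 1000 mm from the base axis. Payload 8.4 kg.
Tool frame: the origin (TCP) lies on the centre line of the jaws, within the pads' length; the fingertips stand 22 mm ahead of it and the grasp point (between the pads) lies 3 mm ahead of it; z points along the fingers, x is the direction in which the jaws open and shut, and the axes are right-handed (so a half turn about z gives the same grasp; the last joint's range is limited). The gripper opens to 85 mm and grips with 20 to 120 N. Pads are 22 mm wide; open, the fingers measure 114 mm over their backs; the gripper's body (76 mm by 85 mm) begins 54 mm behind the grasp point. The pads swing forward as they close: fully open they stand 13 mm farther back than shut.
Start: joints at [-1.159, 0.353, 1.633, -0, 1.155, -0.002], TCP at [251.306, -572.253, 253.281] pointing down, gripper open.
Joint ranges: [-2.63, 2.63], [-0.92, 2.1], [0.06, 2.66], [-1.3, 4.44], [0, 2.69], [-3.02, 3.02]. Speed limits (rad/s): [2.22, 2.22, 2.79, 3.14, 3.14, 3.14].

INTERFACE

Orientations are given as [roll, pitch, yaw] about the fixed x, y, z axes, in that order (R = Rz(yaw) Ry(pitch) Rx(roll)).
In Python, from rig import status, viewer, job gives the robot as it stands.
- The arm moves only by the tool send_rows, never from a script. Its argument "plan" is a list of rows, each a list of 3 entries, a list of its own where there are three numbers: the shift along the tool's x, y, z in m, then the turn, a rotation vector about the tool's x, y, z in rad, then the opening, from -1 (shut) to 1 (fully open). In form: [[[x, y, z], [rx, ry, rz], jaw], ...]. A call has exactly 5 rows; each row is the pose to reach, as a shift and turn from the pose measured when the call began, along the tool's axes at that moment; what a row does not reach only later rows make up. A row lasts 1/12 s, in which the tool goes at most 41.7 mm and 7.16 degrees, less where a joint would pass 70% of its speed; a pose out of reach is approached as far as the arm can. A call with a gripper value outside its range is refused whole. The fingers move at their own pace and stop on an object; "squeeze" is the grip in N (left out, the last holds). Time passes only in rows, so rows that repeat a pose let the fingers close, or fill a call up. It gives the time, the measured TCP pose, the force and the opening at its end, in the units of the state.
- status.sense(): the state, without advancing time (a new reading comes with each control period).
- viewer.grab_frame(name): name is "scene" or "top" or "wrist"; returns the picture (400x640x3 uint8, red, green, blue); there is no depth.
- viewer.camera_params(name): a dict with "intrinsics" (3x3 intrinsics, pixels), "xyz" and "orientation" of the camera in the world. Camera axes: x right, y down, z forward; pixel columns grow to the right and rows downward; lengths in mm; the calibration is good to about 2 mm. A picture is of the moment at which its call begins: read the wrist's pose just before it. camera_params takes no time and is no camera call; for the wrist camera it gives the pose at the moment of the call.
- job.sign_off(): hands the job in, once; it reports no verdict.
Trained networks look in the newest picture that a camera, given by its name, has taken for a name from the list of things; names that differ only in an ending like _2 or _b are one class to them, and where a whole thing is asked for, a point or a joint stands for the part that bears it (a point fixed in the world has none). Each returns a list of dicts, best first, with "p" (0 to 1); they miss things now and then, are a little off and sometimes report something else, mostly with a low value. They report only what shows in the picture. A call takes as long as a camera call. They do not tell look-alikes from the thing itself.
- viewer.cut_out(label, camera): "mask" (400x640 bool, what is visible of it) and "extent" ([left, top, width, height] in pixels, round what is visible of it).
The state is a dict: "clock": time; "qpos": joint angles; "qvel": joint speeds; "joint_efforts": joint torques, N m; "eef_pos": TCP position; "tcp_rot": TCP orientation; "contact_force": force on the tool from outside, world axes, zero at the start; "wrist_torque": the same for the moment, N m; "opening": opening from 0.0 (shut) to 1.0 (fully open).
Only numpy, scipy, OpenCV 4.12 (cv2) and the standard library are available. Lean on these libraries where they do the work, as an engineer would, in place of code of your own. Each camera call takes 0.05 s, during which the arm holds its last target.

TASK

Take the red key out of its wooden rest and push it down fully home, collar against the brass lock plate, in the lock on the green meal-token box; two sticky pins catch it on the way in, so wiggle it past them rather than forcing it. Then turn the key a quarter turn clockwise (seen from above) against its spring and keep holding it turned: finish with the gripper still on the key. Leave the blue key and the other things on the table where they are.

Things in the scene. Friction and masses are not known exactly. Their poses are not given: they have to be found in the camera images.
- key_red: The red key, 74 mm tall, 50 to 80 g, upright in a wooden rest. Origin: middle of the bit's lower end; z up. Bit 18 (x) by 6 (y) by 10 mm, lower end rounded to 3 mm radius; neck 6 mm diameter; collar 28 mm diameter, 5 mm thick, underside at z = 30 mm; red plastic bow, the part to grip, 32 (x) by 12 (y), z = 40 to 74 mm. A half turn about z makes no difference.
- key_red_bow (a point): Centre of the red bow, 57 mm above the key's origin, same axes: pinch it here across y (12 mm thick).
- key_red_collar (a point): Centre of the collar's underside, 30 mm above the key's origin, same axes. It meets the lock plate when the key is fully home.
- key_blue: A second key of the same shape with a blue bow (for another lock), in the other rest; not to be disturbed. Origin as for the red key.
- rest_a: Wooden block 60 x 60 x 45 mm, fixed, holding the red key; origin under its centre. Its slot, 22 (x) by 10 mm (y), 36 mm deep, opens at the top; the key's collar lies on the top, so the bow's centre starts 72 mm above the table. The key must rise 31 mm to be clear.
- rest_b: The same block for the blue key; fixed. The two blocks may change places; their centres stand at least 100 mm apart.
- token_box: Green steel box 160 (x) x 200 (y) x 85 mm tall with a grey lid, fixed; origin under its centre. A square brass lock plate, 52 x 52 mm and 16 mm thick, lies in the lid, its top 85 mm above the table, its centre 30 mm from the box's centre towards the box's -x.
- keyhole (a point): Centre of the keyhole's mouth in the brass plate, 85 mm above the table; the box's axes, z up. Slot 20 (x) by 8 mm (y), 2.5 mm chamfer. The key goes straight down, its x along the slot's x, either way round. Home after 30 mm, collar on the plate; only when the collar is within 4 mm of the plate is the bit below the plate and free to turn.
- pin_a (a joint): Sticky pin in the slot's +y side, 5 mm to +x of the centre, 6.5 mm deep: round end, 0 = standing 4.7 mm into the slot (starts at 0 to 1 mm), grows as it is pushed back, stays where pushed. A straight push jams the bit on top of it; moving the key to and fro along the slot's y by 1 mm, with yaw of 0.1 rad, while pressing with about 10 N drags the pin back and lets the key past.
- pin_b (a joint): The second such pin, in the slot's -y side, 5 mm to -x of the centre, 11 mm deep.
- rotor (a joint): The lock's cylinder under the plate, turned by the key's bit: 0 at rest, grows clockwise seen from above, stop at 1.5 rad. It lags the key by up to 0.2 rad of play. A spring (0.05 N m at rest, 0.17 N m at the stop) turns it and the key back when let go. It also draws the small steel bolt at the box's front (-x).
- bowl: Brushed steel bowl 120 mm wide, 50 mm tall, towards the table's far side. Origin at the centre of its underside; not to be disturbed.
- tumbler: Steel tumbler 72 mm wide, 85 mm tall. Origin at the centre of its underside; not to be disturbed.
- sauce: Amber bottle 60 mm wide, 170 mm tall, red cap. Origin at the centre of its underside; not to be disturbed.
- jar: Glass jar 76 mm wide, 90 mm tall, white lid, right of the token box. Origin at the centre of its underside; not to be disturbed.
- spoon: Steel spoon 180 mm long lying at the left. Origin at the centre of its underside; not to be disturbed.
- dough_scraper: Flat wooden scraper 110 x 90 x 8 mm lying right of the token box. Origin at the centre of its underside; not to be disturbed.
There are look-alikes about, which are no part of the job. What is shaped like the rest_a but pink, purple or turquoise is not meant.

How it is judged (in metres and radians):
On the way, in this order (a step that is already met when the one before it is completed fails the run):
1. the red key is lifted clear out of its rest (z of key_red in the frame of rest_a above 0.05 m), for 0.05 s.
2. the red key is fully home in the lock, not yet turned (z of key_red_collar in the frame of keyhole below 0.003 m and horizontal distance between key_red_collar and keyhole below 0.004 m and angle between key_red's own z axis and vertical below 0.12 rad and value of joint rotor below 0.4 rad), for 0.1 s.
3. the key has turned the lock a quarter turn (z of key_red_collar in the frame of keyhole below 0.003 m and horizontal distance between key_red_collar and keyhole below 0.004 m and angle between key_red's own z axis and vertical below 0.12 rad and value of joint rotor above 1.2 rad), for 0.2 s.
At the end, for the whole second after the job is handed in: The red key is home in the lock (collar within 3 mm of the plate, within 4 mm of the keyhole's centre, tilted less than 0.12 rad), the lock's cylinder is turned past 1.2 rad and the fingers still hold the key (over 1 N); every other loose thing is within 30 mm of where it started (all of step 3 and contact force between the fingers and key_red above 1 N and distance of each of key_blue, bowl, tumbler, sauce, jar, spoon, dough_scraper from where it was at the start of the episode below 0.03 m); the arm keeps its last pose, push and grip.
It fails at once if the blue key is shoved, lifted or tipped (distance of key_blue from where it was at the start of the episode above 0.03 m or angle between key_blue's own z axis and vertical above 0.5 rad).
It fails at once if another thing on the table is shoved or knocked over (distance of any of bowl, tumbler, sauce, jar, spoon, dough_scraper from where it was at the start of the episode above 0.03 m or angle between any of bowl, tumbler, sauce, jar, spoon, dough_scraper's own z axis and vertical above 0.5 rad).
It fails at once if the key is forced against the lock (over 60 N) (contact force between key_red and token_box above 60 N).
It also fails if it takes over 51 s, if anything falls off the work surface, if the arm or the gripper's body presses on something with over 40 N, if the wrist force passes 120 N, or if a joint passes its speed limit or range.

## Working session

There is one attempt and no reset: what is moved stays moved. The work goes in short steps, Python scripts to look and compute and a tool call to move; the robot and the scene stay as the last step left them, time stands still between calls to the robot, and variables do not carry over. Pictures are saved under pics/ and viewed, and the job is handed in when it is done.

Besides the shell and the picture viewer there is one more tool, called after "Call:" as name(argument=value, ...), one argument or row to a line, values as JSON. send_rows: Moves the arm, as the interface text tells. Its arguments: {"type":"object","properties":{"plan":{"type":"array"},"squeeze":{"type":"number"}},"required":["plan"]}

```bash
ls; mkdir -p pics
python3 - <<'E'
from rig import status, viewer, job
import cv2, numpy as np
s=status.sense()
for k,v in s.items(): print(k,v)
for n in("scene","top","wrist"):
    im=viewer.grab_frame(n); cv2.imwrite(f"pics/{n}0.png",im[:,:,::-1]); print(n,viewer.camera_params(n))
E
```

```text
pics
clock 0.0
qpos [-1.15938966e+00  3.53604955e-01  1.63414421e+00 -3.42607001e-05
  1.15518199e+00 -2.38590249e-03]
qvel [-0.00169171 -0.00107597 -0.00010713  0.00038833  0.00115922 -0.00122251]
joint_efforts [ 2.17684115e-03 -6.05254197e+01 -3.42072344e+01  1.18682660e-04
  9.47667751e-03 -6.40317495e-06]
eef_pos [ 251.12429648 -571.84521731  252.58431679]
tcp_rot [ 3.14156452e+00  1.33857820e-03 -1.15698993e+00]
contact_force [-0.59964381 -0.56460209  0.37950303]
wrist_torque [0.04536042 0.00609353 0.02705333]
opening 0.9994814479441502
scene {'intrinsics': array([[381.23547381,   0.        , 316.61509961],
       [  0.        , 381.23547381, 197.88094902],
       [  0.        ,   0.        ,   1.        ]]), 'xyz': array([1120.83000976,  -36.36762923,  995.95310268]), 'orientation': array([-2.58862290e+00,  1.87791678e-03,  1.54918317e+00])}
top {'intrinsics': array([[434.93194068,   0.        , 314.5211646 ],
       [  0.        , 434.93194068, 200.15433921],
       [  0.        ,   0.        ,   1.        ]]), 'xyz': array([ 504.42526117,  -27.99640401, 1568.22143238]), 'orientation': array([-3.08314459,  0.00320342, -1.58206907])}
wrist {'intrinsics': array([[335.38042824,   0.        , 317.99515306],
       [  0.        , 335.38042824, 201.79055156],
       [  0.        ,   0.        ,   1.        ]]), 'xyz': array([ 316.73164837, -541.93584054,  374.18153069]), 'orientation': array([ 2.85004778e+00,  6.50285742e-04, -1.15723516e+00])}
```

View pics/top0.png

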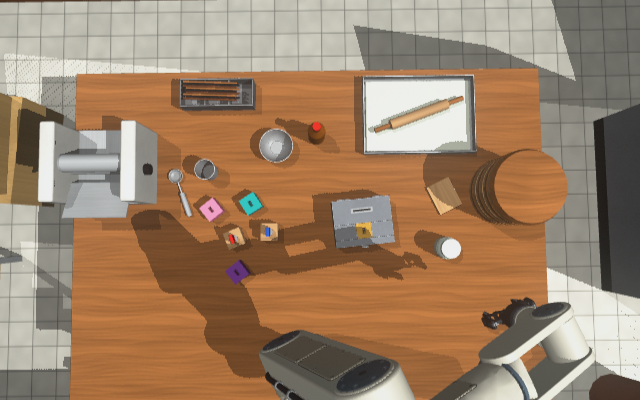

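View pics/scene0.png

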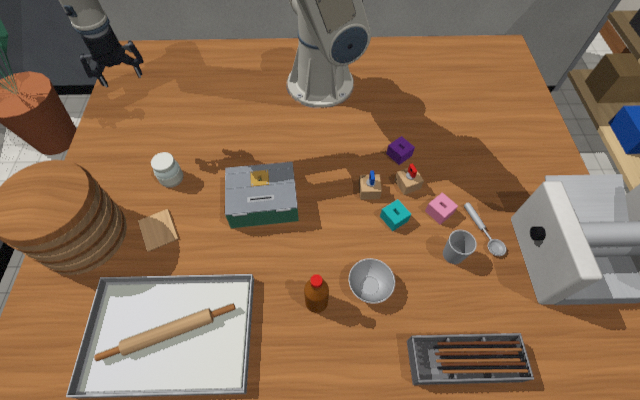

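View pics/wrist0.png

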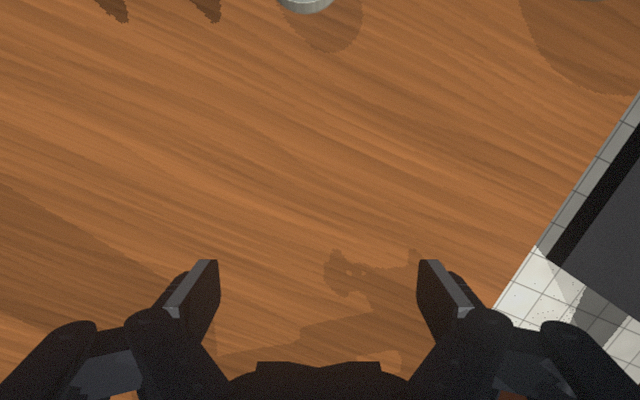

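The top view shows wooden rests at (235,238) with the red key and (268,231) with the blue key. The pink (211,209), turquoise (250,204) and purple (237,272) blocks are look-alikes. The box is at (363,222) with its brass plate at about (364,230). Next I'll measure these.

```bash
cat > h.py <<'E'
import numpy as np, cv2
from scipy.spatial.transform import Rotation as R
from rig import status, viewer, job
def cam(n):
    c=viewer.camera_params(n); return c['intrinsics'],np.array(c['xyz']),R.from_euler('xyz',c['orientation']).as_matrix()
def px2w(uv,z,c):
    K,t,Rm=c; uv=np.atleast_2d(uv).astype(float)
    d=np.c_[(uv[:,0]-K[0,2])/K[0,0],(uv[:,1]-K[1,2])/K[1,1],np.ones(len(uv))]@Rm.T
    return t+d*((z-t[2])/d[:,2])[:,None]
def w2px(p,c):
    K,t,Rm=c; q=(np.atleast_2d(p)-t)@Rm; q=q@K.T; return q[:,:2]/q[:,2:]
E
python3 - <<'E'
from h import *
im=viewer.grab_frame("top"); c=cam("top")
for l,z in(("key_red",72),("key_blue",72),("rest_a",45),("token_box",85)):
    for d in viewer.cut_out(l,"top")[:5]:
        m=d['mask']; v,u=np.nonzero(m); r=cv2.minAreaRect(np.c_[u,v].astype(np.float32))
        print(l,round(d['p'],2),d['extent'],px2w([[u.mean(),v.mean()]],z,c)[0].round(),im[m].mean(0).round(),r[2])
hsv=cv2.cvtColor(im,cv2.COLOR_RGB2HSV)
sub=im[215:245,350:380].astype(int); y=(sub[:,:,0]-sub[:,:,2]>80); v,u=np.nonzero(y); print('plate',u.mean()+350,v.mean()+215,px2w([[u.mean()+350,v.mean()+215]],85,c))
big=cv2.resize(im[180:290,190:410],None,fx=3.6,fy=3.6,interpolation=cv2.INTER_CUBIC); cv2.imwrite("pics/crop1.png",big[:,:,::-1])
E
```

```text
key_red 0.44 [230.5, 238.2, 6.5, 4.3] [463. 258.  72.] [184.  77.  68.] 90.0
key_blue 0.63 [262.4, 226.6, 8.5, 10.4] [485. 136.  72.] [ 87. 110. 170.] 90.0
rest_a 0.83 [223.1, 259.9, 27.8, 23.9] [347. 247.  45.] [ 92.  49. 104.] 51.34019470214844
rest_a 0.61 [199.6, 203.3, 23.3, 19.1] [565. 339.  45.] [217. 142. 172.] 50.19443130493164
rest_a 0.6 [258.1, 223.5, 21.8, 20.1] [484. 136.  45.] [179. 138.  96.] 90.0
rest_a 0.57 [223.0, 226.2, 24.4, 25.5] [463. 255.  45.] [165. 125.  86.] 68.19859313964844
rest_a 0.54 [238.1, 192.7, 23.6, 24.0] [582. 201.  45.] [ 57. 176. 169.] 59.03623962402344
token_box 0.75 [332.4, 193.4, 64.9, 58.2] [ 514. -187.   85.] [143. 140. 136.] 82.69424438476562
token_box 0.66 [307.4, 123.0, 18.1, 23.1] [822. -32.  85.] [128.  62.  32.] 90.0
plate 363.8 229.87894736842105 [[ 488.0758904  -190.68155434   85.        ]]
```

View pics/crop1.png

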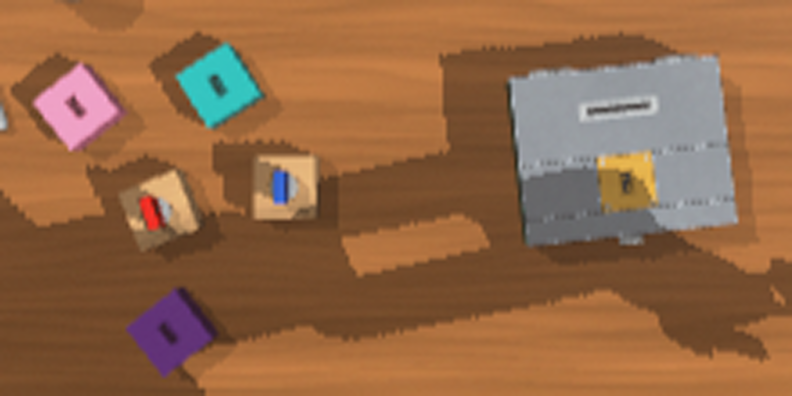

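The red key sits in the wooden rest at top-view px (232,239), world about (463,256). It is the only natural-wood block holding a red bow; the other wood block holds blue, and the coloured blocks are empty. I'll move towards the keyhole first and look through the wrist camera.

```bash
cat >> h.py <<'E'
def go(p,yaw,fr=(.2,.4,.6,.8,1),pos=None,tool=None):
    s=status.sense(); t=s['eef_pos']; Rm=R.from_euler('xyz',s['tcp_rot']).as_matrix()
    Rt=R.from_euler('xyz',[np.pi,0,yaw]).as_matrix()
    d=Rm.T@(np.array(p)-t)/1000; rv=R.from_matrix(Rm.T@Rt).as_rotvec()
    print('t',s['clock'],'q',s['qpos'].round(2),'dist',np.linalg.norm(d).round(4),'shift',d.round(4),'rot',rv.round(4))
E
python3 -c "
from h import *
go([470,-210,290],0)"
```

```text
t 0.4 q [-1.16  0.35  1.63 -0.    1.16 -0.  ] dist 0.4247 shift [-0.2436 -0.3459 -0.0368] rot [-2.0000e-04  2.0000e-04 -1.1569e+00]
```

Call:
send_rows(
  plan=[
    [[-0.024, -0.034, -0.004], [0, 0, -0.12], 0.2],
    [[-0.048, -0.068, -0.008], [0, 0, -0.24], 0.2],
    [[-0.072, -0.102, -0.011], [0, 0, -0.36], 0.2],
    [[-0.096, -0.136, -0.015], [0, 0, -0.48], 0.2],
    [[-0.12, -0.17, -0.018], [0, 0, -0.6], 0.2],
  ],
)

```text
clock: 0.82
eef_pos: [358.9, -392.9, 271.5]
tcp_rot: [-3.142, -0.0, -0.552]
contact_force: [0.7, 0.6, -1.2]
opening: 0.603
```

```bash
python3 -c "
from h import *
go([470,-210,290],0)"
```

```text
t 0.8167 q [-0.83  0.19  1.81  0.    1.14 -0.28] dist 0.2147 shift [-0.0013 -0.2139 -0.0185] rot [ 0.000e+00 -3.000e-04 -5.517e-01]
```

Call:
send_rows(
  plan=[
    [[0, -0.041, -0.004], [0, 0, -0.11], 0.2],
    [[0, -0.082, -0.008], [0, 0, -0.22], 0.2],
    [[0, -0.123, -0.012], [0, 0, -0.33], 0.2],
    [[0, -0.164, -0.016], [0, 0, -0.44], 0.2],
    [[0, -0.2, -0.018], [0, 0, -0.55], 0.2],
  ],
)

```text
clock: 1.23
eef_pos: [464.8, -220.3, 290.3]
tcp_rot: [3.141, -0.001, 0.004]
contact_force: [1.5, -0.5, -0.7]
opening: 0.599
```

Run:
```python
from h import *
go([463,256,200],2.0)
c=cam("wrist"); im=viewer.grab_frame("wrist"); c2=cam("wrist"); print(c[1],c2[1])
cv2.imwrite("pics/wrist1.png",im[:,:,::-1]); np.savez('w1.npz',im=im,K=c[0],t=c[1],R=c[2])
```

```text
t 1.2333 q [-0.45  0.14  1.83  0.    1.17 -0.45] dist 0.4848 shift [-1.000e-04 -4.764e-01  9.010e-02] rot [ 1.700e-03 -6.000e-04 -1.996e+00]
[ 462.88917712 -146.44685617  411.7395237 ] [ 464.68947822 -142.69312979  412.17133846]
```

View pics/wrist1.png

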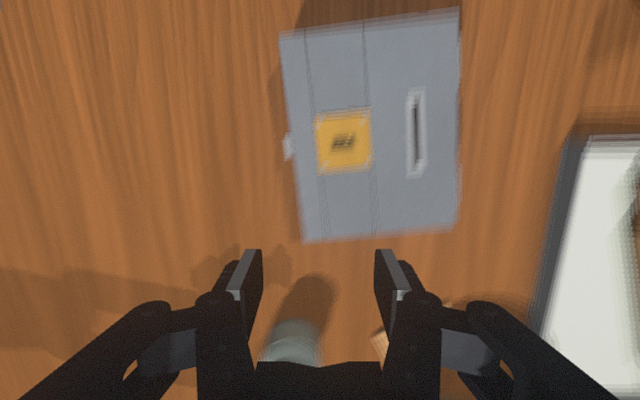

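The picture is motion-blurred: plate at (343,140), slot at (342,142). The arm has settled since, so I'll take it again.

Run:
```python
from h import *
c=cam("wrist"); im=viewer.grab_frame("wrist")
print(status.sense()['qvel'].round(3))
cv2.imwrite("pics/wrist2.png",cv2.resize(im[60:220,260:420],None,fx=3.7,fy=3.7,interpolation=cv2.INTER_CUBIC)[:,:,::-1]); np.savez('w1.npz',im=im,K=c[0],t=c[1],R=c[2])
h=im[60:220,260:420].astype(int); m=((h[:,:,0]-h[:,:,2])>70).astype(np.uint8)
m[:, :0]=0
n,l,st,ce=cv2.connectedComponentsWithStats(m); 
for i in range(1,n):
    if st[i,4]>300:
        v,u=np.nonzero(l==i); r=cv2.minAreaRect(np.c_[u+260,v+60].astype(np.float32)); print(st[i],r)
        w=px2w(cv2.boxPoints(r),85,c); print(w.round(1), w.mean(0), px2w([r[0]],85,c))
```

```text
[-0.076  0.003  0.013 -0.041 -0.001  0.043]
[   0    0   33  160 3695] ((275.9999694824219, 139.49998474121094), (31.999996185302734, 158.99996948242188), 0.0)
[[ 407.5 -259.4   85. ]
 [ 413.  -107.1   85. ]
 [ 441.9 -106.7   85. ]
 [ 440.6 -259.    85. ]] [ 425.76355008 -183.09536746   85.        ] [[ 425.87491647 -178.00070768   85.        ]]
[  49   64   56   57 2573] ((337.6971435546875, 151.9642333984375), (53.309688568115234, 54.26662826538086), 85.42607879638672)
[[ 457.2 -166.3   85. ]
 [ 508.6 -161.6   85. ]
 [ 515.5 -213.2   85. ]
 [ 461.7 -218.2   85. ]] [ 485.75099563 -189.83134141   85.        ] [[ 485.72709547 -189.24212678   85.        ]]
```

View pics/wrist2.png

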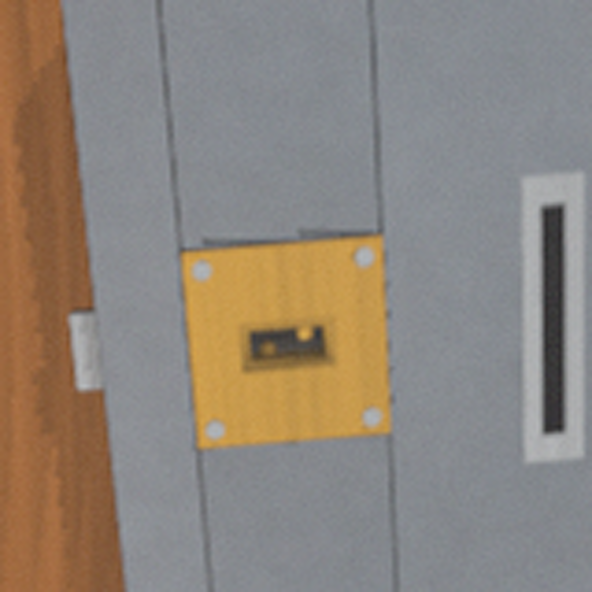

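Wrist view (settled): plate centre at px (338,152), giving a keyhole at about (486,-189) with box yaw about 0.095. The top camera agrees to within 2 mm. Now on to the red key.

Call:
send_rows(
  plan=[
    [[0, -0.035, 0], [0, 0, -0.12], 0.2],
    [[0, -0.07, 0], [0, 0, -0.24], 0.2],
    [[0, -0.105, 0], [0, 0, -0.36], 0.2],
    [[0, -0.14, 0], [0, 0, -0.48], 0.2],
    [[0, -0.175, 0.01], [0, 0, -0.6], 0.2],
  ],
)

```text
clock: 1.75
eef_pos: [465.6, -42.9, 281.8]
tcp_rot: [3.139, -0.005, 0.611]
contact_force: [1.9, 0.3, 0.8]
opening: 0.598
```

```bash
python3 -c "
from h import *
go([463,256,230],2.0)"
```

```text
t 1.75 q [-0.1   0.07  1.93  0.    1.14 -0.71] dist 0.3033 shift [ 0.1692 -0.2464  0.0518] rot [ 0.0056 -0.0017 -1.3887]
```

Call:
send_rows(
  plan=[
    [[0.016, -0.023, 0.005], [0, 0, -0.12], 0.2],
    [[0.032, -0.046, 0.01], [0, 0, -0.24], 0.2],
    [[0.048, -0.069, 0.015], [0, 0, -0.36], 0.2],
    [[0.064, -0.092, 0.02], [0, 0, -0.48], 0.2],
    [[0.08, -0.115, 0.025], [0, 0, -0.6], 0.2],
  ],
)

```text
clock: 2.17
eef_pos: [465.1, 98.1, 256.7]
tcp_rot: [3.136, -0.002, 1.216]
contact_force: [0.1, 0.3, -0.5]
opening: 0.598
```

```bash
python3 -c "
from h import *
go([463,256,230],2.0)"
```

```text
t 2.1667 q [ 0.21  0.11  1.94 -0.    1.08 -1.01] dist 0.1602 shift [ 0.1473 -0.0569  0.0267] rot [ 5.900e-03  2.000e-04 -7.839e-01]
```

Call:
send_rows(
  plan=[
    [[0.03, -0.011, 0.005], [0, 0, -0.12], 0.2],
    [[0.06, -0.023, 0.01], [0, 0, -0.24], 0.2],
    [[0.09, -0.034, 0.015], [0, 0, -0.36], 0.2],
    [[0.12, -0.046, 0.02], [0, 0, -0.48], 0.2],
    [[0.147, -0.057, 0.026], [0, 0, -0.6], 0.2],
  ],
)

```text
clock: 2.58
eef_pos: [463.0, 257.2, 230.7]
tcp_rot: [3.135, 0.001, 1.821]
contact_force: [0.1, -0.9, -0.2]
opening: 0.597
```

Call:
send_rows(
  plan=[
    [[0, 0, 0], [0, 0, -0.1], 0.2],
    [[0, 0, 0], [0, 0, -0.18], 0.2],
    [[0, 0, 0], [0, 0, -0.18], 0.2],
    [[0, 0, 0], [0, 0, -0.18], 0.2],
    [[0, 0, 0], [0, 0, -0.18], 0.2],
  ],
)

```text
clock: 3.0
eef_pos: [463.1, 256.7, 230.7]
tcp_rot: [3.136, 0.003, 1.997]
contact_force: [-0.2, 0.8, -0.5]
opening: 0.6
```

Run:
```python
from h import *
go([463,256,200],2.0)
c=cam("wrist"); im=viewer.grab_frame("wrist")
print(status.sense()['qvel'].round(3), status.sense()['eef_pos'])
cv2.imwrite("pics/wrist3.png",im[:,:,::-1]); np.savez('w3.npz',im=im,K=c[0],t=c[1],R=c[2])
for d in viewer.cut_out("key_red","wrist")[:3]:
    v,u=np.nonzero(d['mask']);print(d['p'],d['extent'],im[d['mask']].mean(0), cv2.minAreaRect(np.c_[u,v].astype(np.float32)))
print(w2px([[463,256,72],[463,256,89]],c))
```

```text
t 3.0 q [ 0.51  0.23  1.86 -0.    1.05 -1.49] dist 0.0307 shift [-0.0005 -0.0006  0.0307] rot [ 0.006   0.0026 -0.0026]
[-0.001 -0.002 -0.     0.001 -0.    -0.011] [463.16527699 256.65324659 230.79206604]
0.69 [307.0, 166.4, 31.5, 46.4] [180.34218916  81.90223167  71.91392136] ((322.5, 191.0), (44.0, 29.0), 90.0)
[[316.55251434 189.40117942]
 [316.40399598 194.78125686]]
```

View pics/wrist3.png

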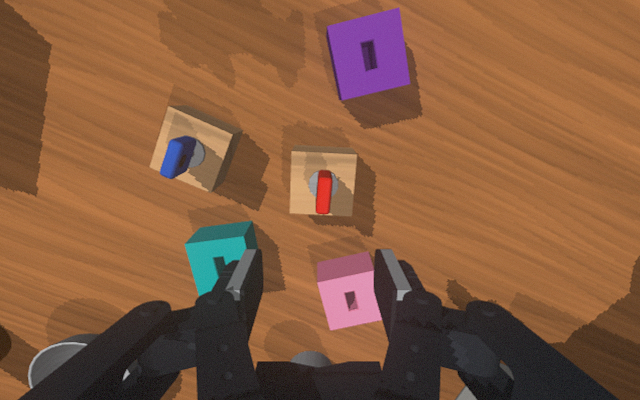

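The wrist view shows the red key in its wooden rest at (324,192), with the blue key at (180,157) and the pink block below. Now the precise pose from the bow's top face at z=89.

Run:
```python
from h import *
z=np.load('w3.npz'); im=z['im']; c=(z['K'],z['t'],z['R'])
cr=im[140:225,280:370]; cv2.imwrite("pics/c3.png",cv2.resize(cr,None,fx=6.6,fy=6.6,interpolation=cv2.INTER_CUBIC)[:,:,::-1])
hsv=cv2.cvtColor(im,cv2.COLOR_RGB2HSV)
i=im.astype(int); m=((i[:,:,0]-np.maximum(i[:,:,1],i[:,:,2]))>110); m[:140]=0;m[225:]=0;m[:,:280]=0;m[:,370:]=0
for thr in(150,200,220):
    mm=m&(i[:,:,0]>thr); v,u=np.nonzero(mm); print(thr,mm.sum(),u.min(),u.max(),v.min(),v.max())
    r=cv2.minAreaRect(np.c_[u,v].astype(np.float32)); print(r)
# model fit: project bow corners for hypotheses, compare to mask (silhouette)
from scipy.optimize import minimize
ms=m.astype(np.uint8)
def sil(p):
    x,y,a=p; cs,sn=np.cos(a),np.sin(a); P=[]
    for zz in(55,89):
        for sx in(-16,16):
            for sy in(-6,6): P.append([x+cs*sx-sn*sy,y+sn*sx+cs*sy,zz])
    q=w2px(P,c); h=cv2.convexHull(((q-[280,140]+.5)*8).astype(np.float32)).astype(np.int32)
    k=np.zeros((85*8,90*8),np.uint8); cv2.fillConvexPoly(k,h,1); return k
M=cv2.resize(ms[140:225,280:370],None,fx=8,fy=8,interpolation=cv2.INTER_NEAREST)
f=lambda p: (sil(p)!=M).sum()/64
b=min((minimize(f,[463+dx,256+dy,a],method='Nelder-Mead',options=dict(initial_simplex=[[463+dx,256+dy,a],[467+dx,256+dy,a],[463+dx,260+dy,a],[463+dx,256+dy,a+.15]])) for dx in(-4,4) for dy in(-4,4) for a in(.35,.5)),key=lambda r:r.fun)
print(b.x,b.fun,M.sum()/64)
# rest top face yaw
w=px2w([[290,160],[356,160],[354,216],[290,214]],45,c);print(w.round(1))
```

```text
150 475 316 331 177 213
((323.1798095703125, 195.11236572265625), (13.17846393585205, 36.40669250488281), 5.440331935882568)
200 382 317 329 178 212
((322.913818359375, 195.0345001220703), (11.128094673156738, 34.62997055053711), 4.763641834259033)
220 291 318 329 179 212
((322.7235412597656, 195.34983825683594), (9.580982208251953, 32.540287017822266), 6.709836959838867)
[4.62666528e+02 2.61747051e+02 3.92810202e-01] 205.625 475.0
[[454.2 225.   45. ]
 [429.1 280.3  45. ]
 [478.9 302.8  45. ]
 [502.7 245.6  45. ]]
```

View pics/c3.png

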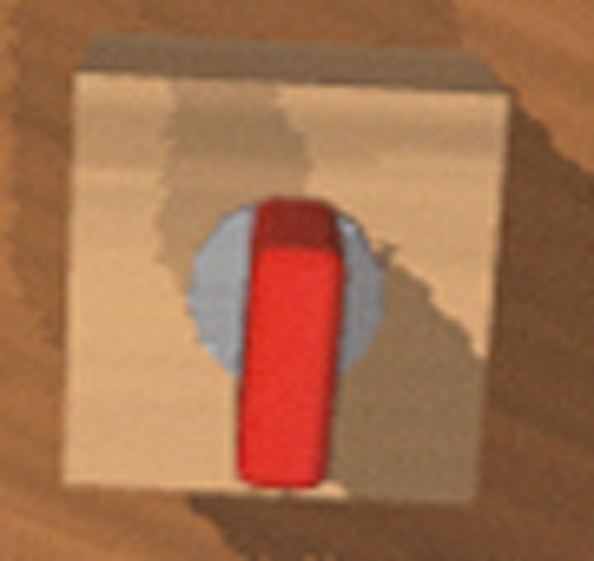

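Run:
```python
from h import *
z=np.load('w3.npz'); c=(z['K'],z['t'],z['R'])
f=lambda a:np.array(a)/6.6+[279.6,139.6]
w=px2w(f([[247,245],[345,250],[328,485],[238,478]]),89,c);print(w.round(1),w.mean(0))
d=(w[2]+w[3]-w[0]-w[1])/2; print(np.linalg.norm(d),np.arctan2(d[1],d[0]))
w=px2w(f([[78,72],[508,95],[473,500],[63,485]]),45,c);print(w.round(1),w.mean(0)); d=(w[2]+w[3]-w[0]-w[1])/2; print(np.linalg.norm(d),np.arctan2(d[1],d[0]))
d=-(w[1]+w[2]-w[0]-w[3])/2; print(np.linalg.norm(d),np.arctan2(-d[0],d[1])+0)
w=px2w(f([[287,300]]),50,c);print(w)
```

```text
[[449.1 250.3  89. ]
 [444.7 261.3  89. ]
 [472.9 272.2  89. ]
 [476.8 261.6  89. ]] [460.87810337 261.33812073  89.        ]
30.043109637278317 0.37776614806368175
[[445.7 222.7  45. ]
 [423.9 278.3  45. ]
 [479.4 300.1  45. ]
 [502.2 244.4  45. ]] [462.77800019 261.39904397  45.        ]
60.08889631909202 0.37035696084715547
59.9323800598074 -2.760511707942083
[[462.10193521 262.06715939  50.        ]]
```

The sizes fit: bow 30 mm of 32, block 60 x 60. The key is at (462,261.5) with yaw 0.373, in a natural-wood block, so it is the right one. I'll descend with tool yaw 1.944.

```bash
python3 -c "
from h import *
go([462,261.5,78],1.944)"
```

```text
t 3.1 q [ 0.51  0.23  1.86 -0.    1.05 -1.49] dist 0.1529 shift [ 0.0053 -0.      0.1528] rot [0.0063 0.0024 0.0544]
```

Call:
send_rows(
  plan=[
    [[0.0053, 0, 0.03], [0.006, 0.002, 0.054], 0.2],
    [[0.0053, 0, 0.065], [0.006, 0.002, 0.054], 0.2],
    [[0.0053, 0, 0.1], [0.006, 0.002, 0.054], 0.2],
    [[0.0053, 0, 0.12], [0.006, 0.002, 0.054], 0.2],
    [[0.0053, 0, 0.12], [0.006, 0.002, 0.054], 0.2],
  ],
)

```text
clock: 3.52
eef_pos: [459.4, 259.8, 107.0]
tcp_rot: [-3.135, 0.001, 1.943]
contact_force: [-1.7, -1.3, -0.8]
opening: 0.598
```

Run:
```python
from h import *
c=cam("wrist"); im=viewer.grab_frame("wrist")
cv2.imwrite("pics/wrist4.png",im[:,:,::-1])
go([462,261.5,78],1.944); print(status.sense()['tcp_rot'])
print(w2px([[462,261.5,89]],c))
```

```text
t 3.5667 q [ 0.51  0.4   1.95 -0.    0.8  -1.43] dist 0.0313 shift [0.0004 0.0018 0.0312] rot [-0.0039  0.0009 -0.0011]
[-3.13768492e+00  9.39190735e-04  1.94288515e+00]
[[317.03825027 275.32003971]]
```

View pics/wrist4.png

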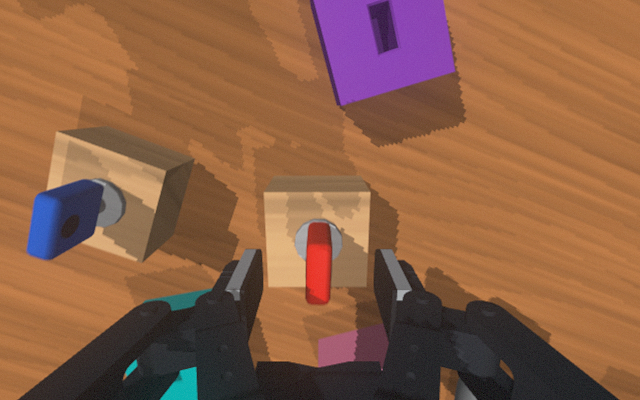

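The red bow top is at (318,277) and was predicted at (317,275), well centred between the jaws. Lower and close.

Call:
send_rows(
  plan=[
    [[0.0005, 0.0015, 0.01], [-0.004, 0, 0], 0.2],
    [[0.0005, 0.0015, 0.02], [-0.004, 0, 0], 0.2],
    [[0.0005, 0.0015, 0.03], [-0.004, 0, 0], 0.2],
    [[0.0005, 0.0015, 0.03], [-0.004, 0, 0], 0.2],
    [[0.0005, 0.0015, 0.03], [-0.004, 0, 0], -0.3],
  ],
  squeeze=30,
)

```text
clock: 3.98
eef_pos: [461.6, 261.3, 79.0]
tcp_rot: [-3.141, 0.001, 1.943]
contact_force: [-0.3, 0.9, 0.4]
opening: 0.473
```

Call:
send_rows(
  plan=[
    [[0, 0, 0], [0, 0, 0], -1],
    [[0, 0, 0], [0, 0, 0], -1],
    [[0, 0, 0], [0, 0, 0], -1],
    [[0, 0, 0], [0, 0, 0], -1],
    [[0, 0, 0], [0, 0, 0], -1],
  ],
  squeeze=30,
)

```text
clock: 4.4
eef_pos: [461.9, 261.5, 79.5]
tcp_rot: [3.141, 0.001, 1.943]
contact_force: [-1.3, 0.4, 4.8]
opening: 0.138
```

Run:
```python
from h import *
s=status.sense(); print(s['opening'],s['contact_force'],s['wrist_torque'])
go([462,261.5,78],1.944); print(status.sense()['tcp_rot'])
```

```text
0.13762929243134248 [-1.267304    0.36257564  4.82689585] [-0.03454217  0.11628858  0.04319873]
t 4.4 q [ 0.51  0.44  1.97 -0.    0.73 -1.43] dist 0.0015 shift [-0.0001  0.0001  0.0015] rot [ 0.0004  0.0009 -0.0013]
[3.14122432e+00 8.83794652e-04 1.94274502e+00]
```

The jaws closed on 11.7 mm, matching the bow. Squeeze harder and lift.

Call:
send_rows(
  plan=[
    [[0, 0, 0], [0, 0, 0], -1],
    [[0, 0, 0], [0, 0, 0], -1],
    [[0, 0, -0.01], [0, 0, 0], -1],
    [[0, 0, -0.03], [0, 0, 0], -1],
    [[0, 0, -0.06], [0, 0, 0], -1],
  ],
  squeeze=80,
)

```text
clock: 4.82
eef_pos: [460.4, 260.8, 138.7]
tcp_rot: [-3.138, 0.002, 1.943]
contact_force: [-0.0, 0.0, -0.5]
opening: 0.126
```

Call:
send_rows(
  plan=[
    [[0, 0, -0.025], [0, 0, 0], -1],
    [[0, 0, -0.05], [0, 0, 0], -1],
    [[0, 0, -0.07], [0, 0, 0], -1],
    [[0, 0, -0.07], [0, 0, 0], -1],
    [[0, 0, -0.07], [0, 0, 0], -1],
  ],
)

```text
clock: 5.23
eef_pos: [461.1, 261.2, 210.1]
tcp_rot: [-3.14, 0.001, 1.943]
contact_force: [-0.7, 1.0, -0.4]
opening: 0.13
```

Run:
```python
from h import *
c=cam("wrist"); im=viewer.grab_frame("wrist")
cv2.imwrite("pics/wrist5.png",im[:,:,::-1])
go([486,-189.5,200],0.095+np.pi/2); s=status.sense(); print(s['tcp_rot'],s['opening'])
```

```text
t 5.2833 q [ 0.51  0.26  1.88 -0.    1.01 -1.43] dist 0.4512 shift [-0.4289 -0.1398  0.01  ] rot [-0.0034  0.0019  0.2769]
[-3.13795334e+00  1.44567731e-03  1.94274661e+00] 0.12750132810740333
```

View pics/wrist5.png

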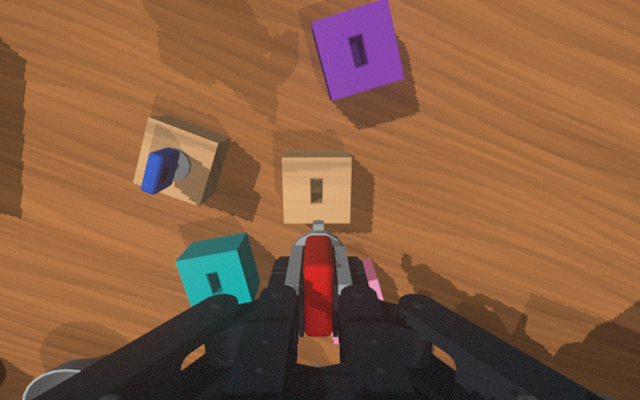

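The red key is lifted and held upright, bit tip at (318,225); the rest slot is empty at (316,190) and the blue key is untouched at (168,168). Carry it to the lock.

Call:
send_rows(
  plan=[
    [[-0.039, -0.013, 0], [0, 0, 0.02], -1],
    [[-0.078, -0.025, 0], [0, 0, 0.04], -1],
    [[-0.117, -0.038, 0], [0, 0, 0.06], -1],
    [[-0.156, -0.051, 0], [0, 0, 0.08], -1],
    [[-0.195, -0.064, 0], [0, 0, 0.1], -1],
  ],
)

```text
clock: 5.7
eef_pos: [470.3, 54.2, 208.0]
tcp_rot: [-3.136, 0.001, 1.843]
contact_force: [1.9, -0.2, -0.5]
opening: 0.125
```

Run:
```python
from h import *
go([486,-189.5,200],0.095+np.pi/2)
```

```text
t 5.7 q [ 0.11  0.17  1.99 -0.    0.98 -1.73] dist 0.2443 shift [-0.2389 -0.0502  0.0087] rot [-0.0059  0.002   0.1767]
```

Call:
send_rows(
  plan=[
    [[-0.04, -0.008, 0], [-0.006, 0, 0.04], -1],
    [[-0.08, -0.017, 0], [-0.006, 0, 0.07], -1],
    [[-0.12, -0.025, 0], [-0.006, 0, 0.1], -1],
    [[-0.16, -0.034, 0], [-0.006, 0, 0.14], -1],
    [[-0.2, -0.042, 0.002], [-0.006, 0, 0.177], -1],
  ],
)

```text
clock: 6.12
eef_pos: [482.3, -151.7, 205.5]
tcp_rot: [-3.14, 0.001, 1.663]
contact_force: [1.8, 0.6, -1.2]
opening: 0.128
```

Run:
```python
from h import *
go([486,-189.5,200],0.095+np.pi/2)
```

```text
t 6.1167 q [-0.31  0.22  1.93 -0.    0.99 -1.97] dist 0.0384 shift [-0.038   0.0002  0.0055] rot [-0.0016  0.0011 -0.0024]
```

Call:
send_rows(
  plan=[
    [[-0.02, 0, 0], [0, 0, 0], -1],
    [[-0.038, 0, 0.005], [0, 0, -0.002], -1],
    [[-0.038, 0, 0.005], [0, 0, -0.002], -1],
    [[-0.038, 0, 0.005], [0, 0, -0.002], -1],
    [[-0.038, 0, 0.005], [0, 0, -0.002], -1],
  ],
)

```text
clock: 6.53
eef_pos: [485.0, -188.7, 199.5]
tcp_rot: [-3.138, -0.0, 1.665]
contact_force: [-0.2, -0.0, -0.8]
opening: 0.127
```

Run:
```python
from h import *
c=cam("wrist"); s=status.sense(); im=viewer.grab_frame("wrist")
np.savez('w6.npz',im=im,K=c[0],t=c[1],R=c[2],p=s['eef_pos'],r=s['tcp_rot'])
print(s['eef_pos'],s['tcp_rot'],s['qvel'].round(3))
cv2.imwrite("pics/wrist6.png",im[:,:,::-1])
cv2.imwrite("pics/c6.png",cv2.resize(im[120:260,250:400],None,fx=4,fy=4,interpolation=cv2.INTER_CUBIC)[:,:,::-1])
print(w2px([[486,-189.5,85],[486,-189.5,s['eef_pos'][2]-64.5]],c))
```

```text
[ 485.04788697 -188.68155335  199.54136428] [-3.13796921e+00 -2.01982561e-04  1.66515790e+00] [ 0.018 -0.011  0.    -0.001 -0.001 -0.003]
[[315.7570849  208.30711564]
 [315.19981764 233.71182163]]
```

View pics/wrist6.png

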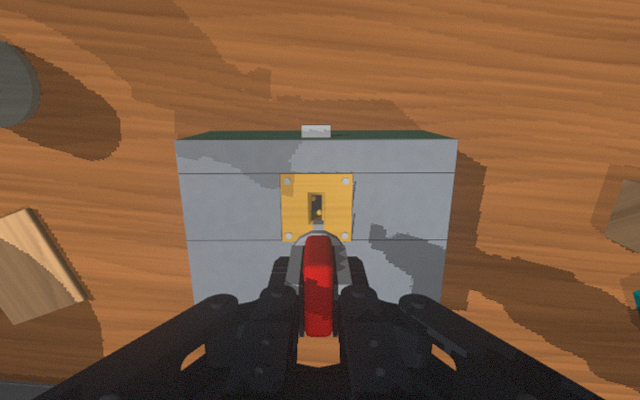

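View pics/c6.png

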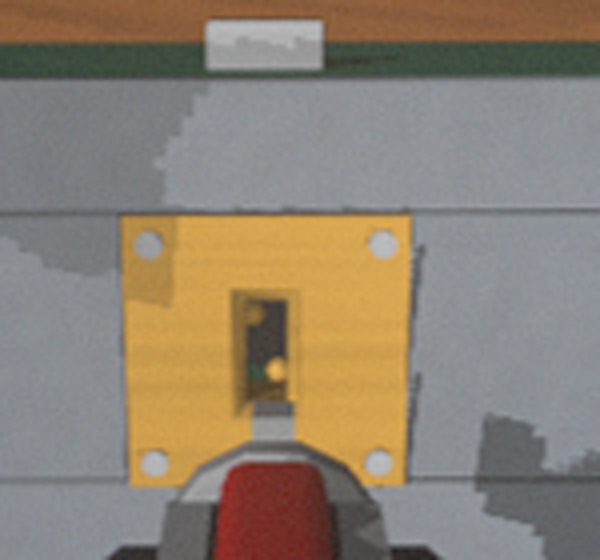

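Run:
```python
from h import *
z=np.load('w6.npz'); c=(z['K'],z['t'],z['R']); p=z['p']
f=lambda a:np.array(a)/4+[249.6,119.6]
w=px2w(f([[122,215],[411,214],[405,486],[130,486]]),85,c);print(w.round(1),w.mean(0))
dx=(w[2]+w[3]-w[0]-w[1])/2; dy=(w[1]+w[2]-w[0]-w[3])/2
print(np.linalg.norm(dx),np.arctan2(dx[1],dx[0]),np.linalg.norm(dy),np.arctan2(-dy[0],dy[1]))
h=px2w(f([[232,290],[299,290],[299,416],[232,416]]),85,c);print('chamfer outline',h.round(1))
h=px2w(f([[245,298],[289,298]]),82.5,c);print('inner',h.round(1))
b=px2w(f([[254,403],[294,403]]),p[2]-64.5+1.5,c);print('bit',b.round(1),b.mean(0))
Rt=R.from_euler('xyz',z['r']).as_matrix()
for q in (w.mean(0),b.mean(0)): print('tool frame',Rt.T@(q-p))
```

```text
[[ 462.2 -217.4   85. ]
 [ 457.2 -165.8   85. ]
 [ 509.6 -160.5   85. ]
 [ 514.5 -212.6   85. ]] [ 485.86381255 -189.07191742   85.        ]
52.55311108354635 0.09626574315034381 52.05276828427505 0.09591662511359274
chamfer outline [[ 474.2 -196.6   85. ]
 [ 473.1 -184.4   85. ]
 [ 497.4 -182.    85. ]
 [ 498.5 -194.5   85. ]]
inner [[ 476.2 -194.1   82.5]
 [ 475.4 -186.    82.5]]
bit [[ 477.2 -191.5  136.5]
 [ 476.6 -185.7  136.5]] [ 476.89914211 -188.62385759  136.54136428]
tool frame [ -0.48864061   1.19054328 114.53770596]
tool frame [ 0.812502   -7.87872641 63.02912725]
```

The hole, from the plate corners, is (485.9,-189.1), yaw 0.096, plate 52 mm as given. The bit, at crop (274,403), is 1.3 mm to tool +x of the hole. I'll correct that and descend to just above the mouth.

Call:
send_rows(
  plan=[
    [[-0.0013, 0, 0.01], [-0.0035, 0, 0], -1],
    [[-0.0013, 0, 0.025], [-0.0035, 0, 0], -1],
    [[-0.0013, 0, 0.041], [-0.0035, 0, 0], -1],
    [[-0.0013, 0, 0.042], [-0.0035, 0, 0], -1],
    [[-0.0013, 0, 0.042], [-0.0035, 0, 0], -1],
  ],
)

```text
clock: 7.0
eef_pos: [484.6, -188.7, 156.9]
tcp_rot: [-3.14, -0.001, 1.667]
contact_force: [0.2, -0.3, -0.5]
opening: 0.124
```

Run:
```python
from h import *
c=cam("wrist"); s=status.sense(); im=viewer.grab_frame("wrist")
np.savez('w7.npz',im=im,K=c[0],t=c[1],R=c[2],p=s['eef_pos'],r=s['tcp_rot'])
print(s['eef_pos'],s['tcp_rot'],s['qvel'].round(3),s['contact_force'])
cv2.imwrite("pics/c7.png",cv2.resize(im[150:290,250:400],None,fx=4,fy=4,interpolation=cv2.INTER_CUBIC)[:,:,::-1])
```

```text
[ 484.56263788 -188.69162202  156.88552011] [-3.13998520e+00 -1.03701225e-03  1.66704774e+00] [-0.004 -0.02  -0.027 -0.     0.014  0.001] [ 0.22942759 -0.31863607 -0.50715598]
```

View pics/c7.png

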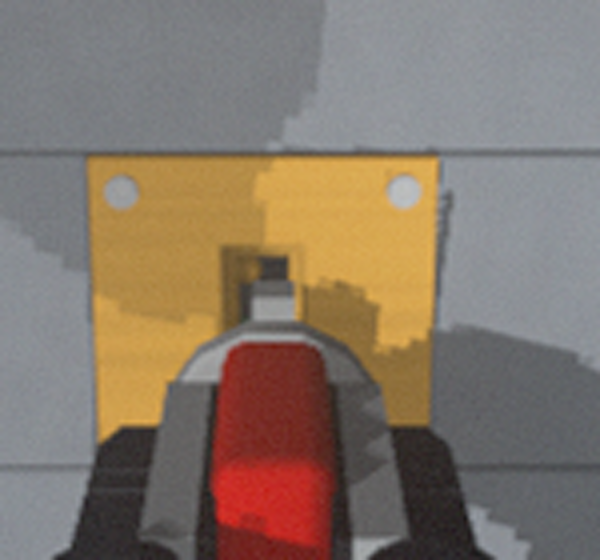

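Run:
```python
from h import *
z=np.load('w7.npz'); c=(z['K'],z['t'],z['R']); p=z['p']
f=lambda a:np.array(a)/4+[249.6,149.6]
Rt=R.from_euler('xyz',z['r']).as_matrix()
T=lambda q:((q-p)@Rt).round(2)
print('plate',T(px2w(f([[87,155],[439,153],[432,430],[99,430]]),85,c)))
print('holes',T(px2w(f([[121,191],[403,191]]),85,c)))
print('chamfer',T(px2w(f([[221,247],[302,247]]),85,c)))
print('bit',T(px2w(f([[252,283],[294,283]]),p[2]-64.5+1.5,c)))
s=status.sense(); print(s['eef_pos'],s['tcp_rot'])
```

```text
plate [[-27.02 -24.9   71.9 ]
 [ 25.32 -25.19  71.95]
 [ 25.79  20.01  71.88]
 [-26.91  19.98  71.83]]
holes [[-22.14 -19.34  71.89]
 [ 20.13 -19.32  71.94]]
chamfer [[ -7.26 -10.5   71.89]
 [  5.04 -10.49  71.91]]
bit [[-2.42 -7.9  63.01]
 [ 3.71 -7.9  63.02]]
[ 485.23867464 -189.11063162  157.7647878 ] [-3.14150913e+00 -2.69081514e-04  1.66677293e+00]
```

Call:
send_rows(
  plan=[
    [[-0.0016, 0.0004, 0], [0, 0, 0], -1],
    [[-0.0016, 0.0004, 0.003], [0, 0, 0], -1],
    [[-0.0016, 0.0004, 0.006], [0, 0, 0], -1],
    [[-0.0016, 0.0004, 0.009], [0, 0, 0], -1],
    [[-0.0016, 0.0004, 0.011], [0, 0, 0], -1],
  ],
)

```text
clock: 7.47
eef_pos: [485.7, -190.7, 146.5]
tcp_rot: [-3.141, -0.0, 1.667]
contact_force: [0.2, 0.1, 0.1]
opening: 0.127
```

Run:
```python
from h import *
c=cam("wrist"); s=status.sense(); im=viewer.grab_frame("wrist")
print(s['eef_pos'],s['tcp_rot'],s['contact_force'],s['wrist_torque'])
s=status.sense();print(s['eef_pos'],s['tcp_rot'],s['contact_force'],s['wrist_torque'])
cv2.imwrite("pics/c8.png",cv2.resize(im[150:290,250:400],None,fx=4,fy=4,interpolation=cv2.INTER_CUBIC)[:,:,::-1])
```

```text
[ 485.71222776 -190.6826406   146.52321883] [-3.14148500e+00 -2.61933231e-04  1.66670587e+00] [0.1673806  0.11246079 0.07878305] [-0.00323714  0.03776776 -0.05222571]
[ 485.48209176 -190.56958164  146.15784958] [-3.14087201e+00 -5.57467056e-04  1.66674028e+00] [-0.10424059  0.81333924 -0.78871337] [-0.03414717  0.00510558  0.00440269]
```

View pics/c8.png

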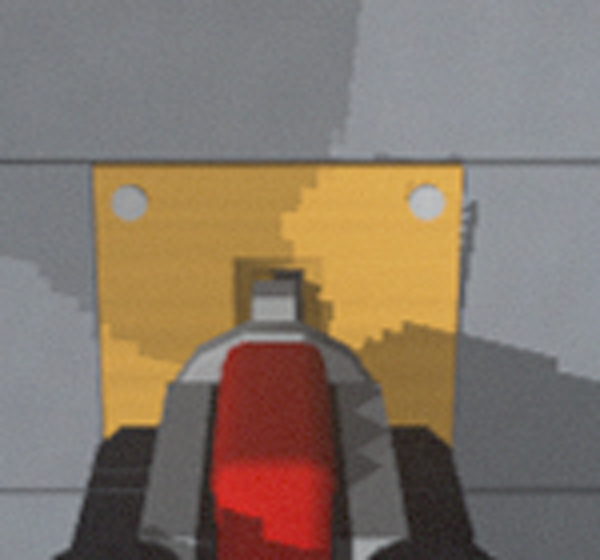

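The bit (crop 275,281) sits inside the chamfer outline (234–322), with the hole about 0.5 mm to tool +x and no contact force. Correct and continue down to the first pin.

Call:
send_rows(
  plan=[
    [[0.0005, 0, 0.001], [0, 0, 0], -1],
    [[0.0005, 0, 0.002], [0, 0, 0], -1],
    [[0.0005, 0, 0.003], [0, 0, 0], -1],
    [[0.0005, 0, 0.004], [0, 0, 0], -1],
    [[0.0005, 0, 0.004], [0, 0, 0], -1],
  ],
)

```text
clock: 7.93
eef_pos: [486.1, -190.8, 142.7]
tcp_rot: [3.141, 0.001, 1.667]
contact_force: [-0.3, -2.9, 2.8]
opening: 0.128
```

```bash
cat > st.py <<'E'
from h import *
a=[]
s=status.sense(); t=s['eef_pos']; Rm=R.from_euler('xyz',s['tcp_rot']).as_matrix()
print(s['clock'],s['eef_pos'].round(2),s['tcp_rot'].round(3),'F',s['contact_force'].round(1),'M',s['wrist_torque'].round(2),'op',round(s['opening'],3),'dxy tool to(485.5,-190.1)',((np.array([485.5,-190.1,0])-t)@Rm).round(1)[:2],'yawerr',round(s['tcp_rot'][2]-1.667,3))
E
python3 st.py
```

```text
7.9333 [ 486.14 -190.77  142.71] [3.141e+00 1.000e-03 1.667e+00] F [-0.3 -2.9  2.8] M [-0.57 -0.08 -0.06] op 0.128 dxy tool to(485.5,-190.1) [ 0.9 -0.7] yawerr -0.0
```

Contact at 6.8 mm depth, Fz about 3 N: this is pin A. Start to wiggle with light pressing.

Call:
send_rows(
  plan=[
    [[0.001, 0, 0.002], [0, 0, -0.1], -1],
    [[-0.001, 0, 0.003], [0, 0, 0.1], -1],
    [[0.001, 0, 0.003], [0, 0, -0.1], -1],
    [[-0.001, 0, 0.003], [0, 0, 0.1], -1],
    [[0, 0, 0.003], [0, 0, 0], -1],
  ],
)

```text
clock: 8.35
eef_pos: [486.6, -190.5, 140.0]
tcp_rot: [3.14, 0.0, 1.66]
contact_force: [0.5, 1.0, 1.6]
opening: 0.128
```

```bash
python3 st.py
```

```text
8.35 [ 486.56 -190.48  139.98] [3.14 0.   1.66] F [0.5 1.  1.6] M [ 0.13 -0.1  -0.02] op 0.128 dxy tool to(485.5,-190.1) [ 0.5 -1.3] yawerr -0.007
```

Progress: 9.5 mm deep. Continue.

Call:
send_rows(
  plan=[
    [[0.001, -0.0005, 0.002], [0, 0, -0.1], -1],
    [[-0.001, -0.0005, 0.003], [0, 0, 0.1], -1],
    [[0.001, -0.0005, 0.003], [0, 0, -0.1], -1],
    [[-0.001, -0.0005, 0.004], [0, 0, 0.1], -1],
    [[0, -0.0005, 0.004], [0, 0, 0], -1],
  ],
)

```text
clock: 8.77
eef_pos: [486.0, -190.3, 135.9]
tcp_rot: [3.14, -0.0, 1.655]
contact_force: [0.7, 0.3, -0.6]
opening: 0.125
```

```bash
python3 st.py
```

```text
8.7667 [ 485.98 -190.26  135.92] [ 3.14  -0.     1.655] F [ 0.7  0.3 -0.6] M [0.15 0.03 0.03] op 0.125 dxy tool to(485.5,-190.1) [ 0.2 -0.7] yawerr -0.012
```

Call:
send_rows(
  plan=[
    [[0.001, -0.0003, 0.002], [0, 0, -0.11], -1],
    [[-0.001, -0.0003, 0.003], [0, 0, 0.09], -1],
    [[0.001, -0.0003, 0.004], [0, 0, -0.11], -1],
    [[-0.001, -0.0003, 0.005], [0, 0, 0.09], -1],
    [[0, -0.0003, 0.005], [0, 0, -0.012], -1],
  ],
)

```text
clock: 9.18
eef_pos: [485.6, -190.3, 130.6]
tcp_rot: [3.14, -0.0, 1.663]
contact_force: [-0.0, 0.5, -0.7]
opening: 0.128
```

```bash
python3 st.py
python3 - <<'E'
from h import *
im=viewer.grab_frame("wrist")
cv2.imwrite("pics/c9.png",cv2.resize(im[150:350,220:420],None,fx=3,fy=3,interpolation=cv2.INTER_CUBIC)[:,:,::-1])
E
```

```text
9.1833 [ 485.56 -190.28  130.64] [ 3.14  -0.     1.663] F [-0.   0.5 -0.7] M [-0.   -0.03  0.03] op 0.128 dxy tool to(485.5,-190.1) [ 0.1 -0.2] yawerr -0.004
```

View pics/c9.png

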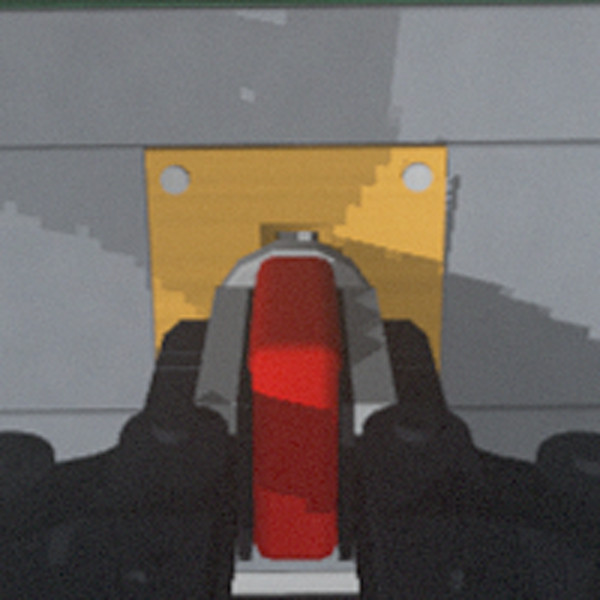

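The key is in the slot (crop 297,237) and its grip is unchanged, with no force at 19 mm deep. Continue straight down.

Call:
send_rows(
  plan=[
    [[0, 0, 0.002], [0, 0, -0.004], -1],
    [[0, 0, 0.004], [0, 0, -0.004], -1],
    [[0, 0, 0.006], [0, 0, -0.004], -1],
    [[0, 0, 0.008], [0, 0, -0.004], -1],
    [[0, 0, 0.008], [0, 0, -0.004], -1],
  ],
)

```text
clock: 9.65
eef_pos: [485.2, -190.1, 122.1]
tcp_rot: [3.141, -0.001, 1.675]
contact_force: [0.1, -0.6, 0.2]
opening: 0.13
```

```bash
python3 st.py
```

```text
9.65 [ 485.16 -190.07  122.1 ] [ 3.141e+00 -1.000e-03  1.675e+00] F [ 0.1 -0.6  0.2] M [ 0.03 -0.02  0.06] op 0.13 dxy tool to(485.5,-190.1) [-0.1  0.3] yawerr 0.008
```

Call:
send_rows(
  plan=[
    [[0, 0, 0.001], [0, 0, 0.008], -1],
    [[0, 0, 0.002], [0, 0, 0.008], -1],
    [[0, 0, 0.003], [0, 0, 0.008], -1],
    [[0, 0, 0.004], [0, 0, 0.008], -1],
    [[0, 0, 0.0045], [0, 0, 0.008], -1],
  ],
)

```text
clock: 10.07
eef_pos: [485.3, -190.1, 119.5]
tcp_rot: [3.141, -0.001, 1.667]
contact_force: [-9.6, 3.5, 32.6]
opening: 0.128
```

```bash
python3 st.py
python3 - <<'E'
from h import *
im=viewer.grab_frame("wrist")
cv2.imwrite("pics/c10.png",cv2.resize(im[150:350,220:420],None,fx=3,fy=3,interpolation=cv2.INTER_CUBIC)[:,:,::-1])
E
python3 st.py
```

```text
10.0667 [ 485.29 -190.1   119.47] [ 3.141e+00 -1.000e-03  1.667e+00] F [-9.6  3.5 32.6] M [0.7  1.76 0.02] op 0.128 dxy tool to(485.5,-190.1) [-0.1  0.2] yawerr 0.0
10.1167 [ 485.28 -190.12  119.5 ] [ 3.141e+00 -1.000e-03  1.667e+00] F [-7.1  2.4 24.6] M [ 0.56  1.33 -0.03] op 0.127 dxy tool to(485.5,-190.1) [-0.1  0.2] yawerr 0.0
```

View pics/c10.png

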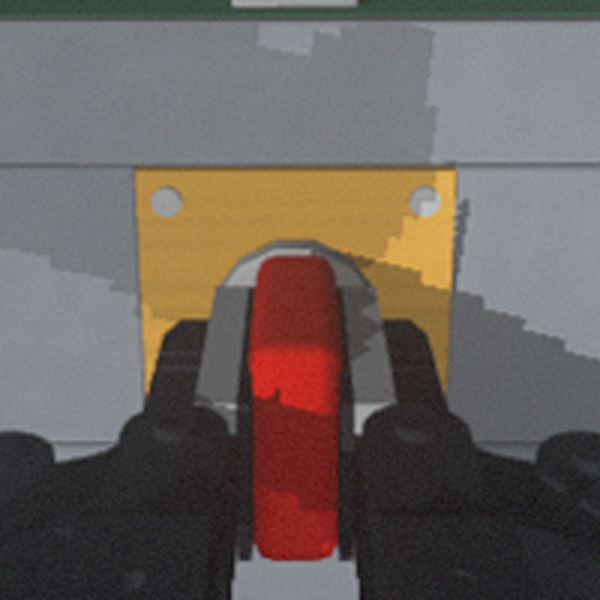

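The collar is on the plate at TCP z 119.5, as predicted, with about 25 N down. Now hold briefly, then turn clockwise (+rz) while pressing lightly.

Call:
send_rows(
  plan=[
    [[0, 0, 0.0008], [0, 0, 0], -1],
    [[0, 0, 0.0008], [0, 0, 0], -1],
    [[0.0001, 0, 0.0008], [0, 0, 0.12], -1],
    [[0.0002, 0, 0.0008], [0, 0, 0.24], -1],
    [[0.0003, 0.0001, 0.0008], [0, 0, 0.36], -1],
  ],
  squeeze=100,
)

```text
clock: 10.53
eef_pos: [486.1, -189.8, 119.6]
tcp_rot: [3.14, -0.001, 1.301]
contact_force: [-1.1, 3.0, 11.6]
opening: 0.127
```

```bash
python3 st.py
```

```text
10.5333 [ 486.11 -189.79  119.62] [ 3.140e+00 -1.000e-03  1.301e+00] F [-1.1  3.  11.6] M [0.55 0.27 0.18] op 0.127 dxy tool to(485.5,-190.1) [-0.6 -0.7] yawerr -0.366
```

Call:
send_rows(
  plan=[
    [[0.0001, 0, 0.0008], [0, 0, 0.12], -1],
    [[0.0002, 0, 0.0008], [0, 0, 0.24], -1],
    [[0.0003, 0.0001, 0.0008], [0, 0, 0.36], -1],
    [[0.0004, 0.0001, 0.0008], [0, 0, 0.48], -1],
    [[0.0005, 0.0001, 0.0008], [0, 0, 0.6], -1],
  ],
)

```text
clock: 10.95
eef_pos: [486.6, -189.3, 119.6]
tcp_rot: [3.14, -0.002, 0.696]
contact_force: [-2.1, 2.5, 11.8]
opening: 0.127
```

```bash
python3 st.py
```

```text
10.95 [ 486.61 -189.28  119.64] [ 3.14e+00 -2.00e-03  6.96e-01] F [-2.1  2.5 11.8] M [0.44 0.59 0.2 ] op 0.127 dxy tool to(485.5,-190.1) [-1.6 -0.2] yawerr -0.971
```

Call:
send_rows(
  plan=[
    [[0.0001, 0, 0.0008], [0, 0, 0.12], -1],
    [[0.0002, 0, 0.0008], [0, 0, 0.24], -1],
    [[0.0003, 0.0001, 0.0008], [0, 0, 0.36], -1],
    [[0.0004, 0.0001, 0.0008], [0, 0, 0.48], -1],
    [[0.0005, 0.0001, 0.0008], [0, 0, 0.6], -1],
  ],
)

```text
clock: 11.37
eef_pos: [487.1, -189.0, 119.6]
tcp_rot: [-3.141, -0.003, 0.09]
contact_force: [-3.1, 0.9, 12.5]
opening: 0.125
```

```bash
python3 st.py
```

```text
11.3667 [ 487.15 -189.    119.61] [-3.141e+00 -3.000e-03  9.000e-02] F [-3.1  0.9 12.5] M [0.36 0.68 0.23] op 0.125 dxy tool to(485.5,-190.1) [-2.1  1. ] yawerr -1.577
```

Call:
send_rows(
  plan=[
    [[-0.0003, 0, 0.0008], [0, 0, 0.03], -1],
    [[-0.0003, 0, 0.0008], [0, 0, 0.06], -1],
    [[-0.0003, 0, 0.0008], [0, 0, 0.06], -1],
    [[-0.0003, 0, 0.0008], [0, 0, 0.06], -1],
    [[-0.0003, 0, 0.0008], [0, 0, 0.06], -1],
  ],
)

```text
clock: 11.78
eef_pos: [487.1, -189.0, 119.6]
tcp_rot: [-3.141, -0.003, 0.03]
contact_force: [-3.7, 2.4, 11.8]
opening: 0.124
```

```bash
python3 st.py
python3 - <<'E'
from h import *
for n in("wrist","scene","top"):
    im=viewer.grab_frame(n)
    if n=="wrist": c=im
    if n=="scene": c=cv2.resize(im[120:280,180:480],None,fx=2.6,fy=2.6,interpolation=cv2.INTER_CUBIC)
    if n=="top": c=cv2.resize(im[120:300,160:480],None,fx=2.5,fy=2.5,interpolation=cv2.INTER_CUBIC)
    cv2.imwrite(f"pics/f_{n}.png",c[:,:,::-1])
E
python3 st.py
```

```text
11.7833 [ 487.14 -189.02  119.61] [-3.141e+00 -3.000e-03  3.000e-02] F [-3.7  2.4 11.8] M [0.45 0.57 0.09] op 0.124 dxy tool to(485.5,-190.1) [-2.   1.1] yawerr -1.637
11.9333 [ 487.15 -189.01  119.62] [-3.141e+00 -3.000e-03  3.000e-02] F [-1.8  2.  10.9] M [0.35 0.6  0.13] op 0.127 dxy tool to(485.5,-190.1) [-2.1  1.1] yawerr -1.637
```

View pics/f_wrist.png

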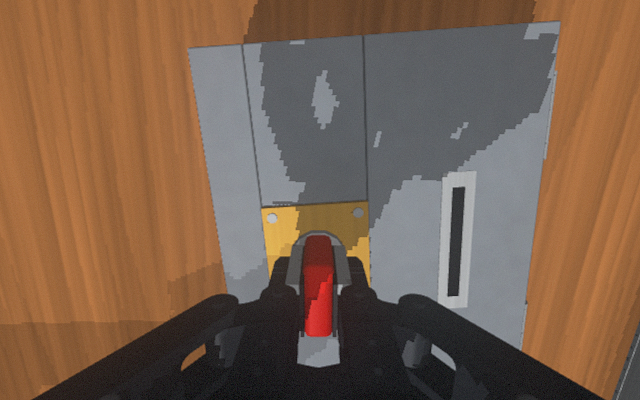

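View pics/f_scene.png

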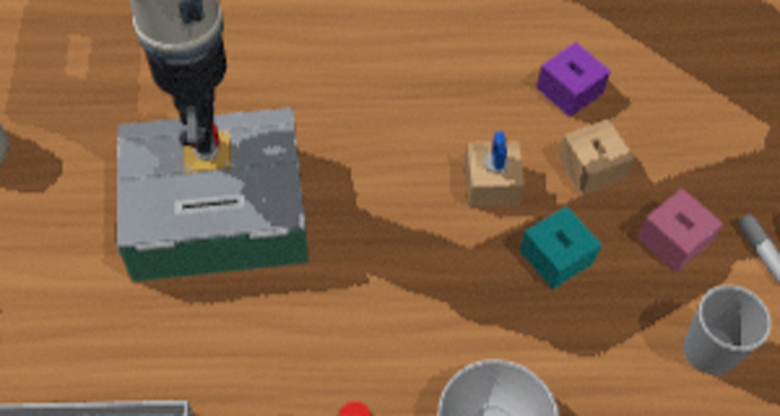

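View pics/f_top.png

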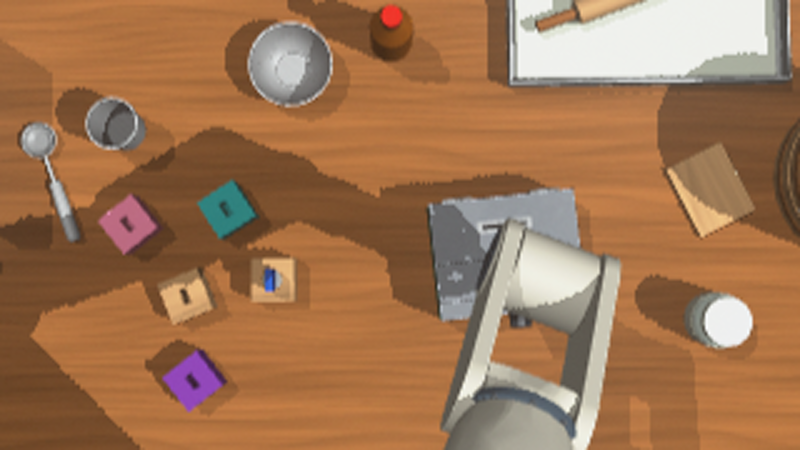

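The wrist view shows the red bow still square in the pads at (318,285). The collar is on the plate and centred: 319 against the plate's mid-line of about 316. The bolt no longer sticks out at the visible part of the box's front edge. The scene and top views show the blue key and the other things where they were. Key turn 1.64 rad minus at most 0.2 rad play gives a rotor of at least 1.43 rad. Handing in.

```bash
python3 -c "
from rig import job
print(job.sign_off())"; python3 st.py
```

```text
the job is handed in; nothing more can be done
None
the job is handed in; nothing more can be done
```

I took the red key out of its wooden rest and wiggled it past both pins. It is fully home in the lock, turned 1.64 rad clockwise, and the gripper is still holding it. The job is handed in; no verdict was reported.

**Home:** The tool stopped at z = 119.6 mm, about where the collar should meet the plate (119.5 mm predicted). The collar is within about 1–2 mm of the plate's mid-line and the tool is tilted about 0.003 rad. It was pressing down with about 11 N at the end. The highest reading I saw was about 34 N, when the key reached home.

**Turn:** I could not read the rotor directly. Taking off the 0.2 rad of play, it should be at about 1.43 rad or more, against the 1.2 rad needed. The spring's torque showed at the wrist. The bolt was mostly hidden behind the gripper, so I could only partly confirm it had drawn back.

**Grip:** The jaws read 0.127 open, which is still closed on the bow, with squeeze set to 100 N.

**Other things:** By eye, the last pictures show the blue key and everything else where they started. The run took about 12 s of the 51 s allowed.

**Disagreement:** The camera and the arm's own position reading differed by about 1 mm sideways at the lock. I corrected this by comparing the key with the hole in the pictures.

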